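Turn the flip-card stand to the next building card

ROBOT

A 6-joint arm with a two-finger parallel gripper is mounted at the origin on the work surface. World frame = base frame: x ahead of the robot, y to its left, z up, the work surface at z = 0. Lengths are in m, angles in rad, forces in N, time in s.
With the tool pointing down it reaches from about 0.375 to 0.975 m from the base axis. Payload 3.8 kg.
Tool frame: the origin (TCP) lies midway between the tips of the shut fingers; the grasp point (between the pads) lies 19 mm behind it; x points along the fingers, z is the direction in which the jaws open and shut, and the axes are right-handed (so a half turn about x gives the same grasp; the last joint's range is limited). The gripper opens to 85 mm and grips with 20 to 120 N. Pads are 22 mm wide; open, the fingers measure 114 mm over their backs; the gripper's body (76 mm by 85 mm) begins 54 mm behind the grasp point. The pads swing forward as they close: fully open they stand 13 mm farther back than shut.
Start: joints at [-1.217, 0.264, 1.604, -0, 1.274, -0.037], TCP at [0.257, -0.624, 0.231] pointing down, gripper open.
Joint ranges: [-2.63, 2.63], [-0.94, 2.18], [0.31, 2.57], [-1.31, 4.45], [0, 2.66], [-2.55, 2.55]. Speed limits (rad/s): [2.57, 2.57, 3.14, 3.14, 3.14, 3.14].

INTERFACE

Orientations are given as a rotation vector (axis times angle).
In Python, from workcell import * gives the robot as it stands. The module is installed in compiled form; this text tells all that it offers.
- The arm moves only by the tool carry_out, never from a script. Its arguments are lists of equal length, an entry for each row: "offset": the shift along the tool's x, y, z in cm, a list of three; "delta_rot": the turn, a rotation vector about the tool's x, y, z in degrees, a list of three. A call has exactly 5 rows; each row shifts and turns the commanded pose from where the row before left it, along the tool's axes as they then stand; what a row does not reach is not made up. A row lasts 1/12 s, in which the tool goes at most 41.7 mm and 7.16 degrees, less where a joint would pass 70% of its speed; a pose out of reach is approached as far as the arm can. A call is refused whole if a number of a shift passes 4.17 or a number of a turn 7.16, either way. A call with a gripper value outside its range is refused whole. "fingers" is the opening, from -1 (shut) to 1 (fully open), set as the call begins (left out, the last holds). The fingers move at their own pace and stop on an object; "newtons" is the grip in N (left out, the last holds). Time passes only in rows, so rows that do not move let the fingers close, or fill a call up. It gives the time, the measured TCP pose, the force and the opening at its end, in the units of the state.
- read_state(): the state, without advancing time (a new reading comes with each control period).
- read_camera(name): name is "scene" or "side" or "wrist"; returns (picture, depth): 420x560x3 uint8, red, green, blue; 420x560 float32, m along the optical axis (not along the pixel's ray), 0 where there is no reading.
- get_calibration(name): a dict with "fx", "fy", "cx", "cy" (pixels), "R" (3x3) and "t" (3): a world point X has camera coordinates R X + t; the wrist camera has in their place "mount" (4x4, takes a point from camera to tool coordinates, whose origin is the TCP and whose axes are the tool frame's). Camera axes: x right, y down, z forward; pixel columns grow to the right and rows downward; lengths in m; the calibration is good to about 2 mm. A picture is of the moment at which its call begins: read the wrist's pose just before it. get_calibration takes no time and is no camera call.
- finish_job(): hands the job in, once; it reports no verdict.
The state is a dict: "time": time; "q": joint angles; "joint_vel": joint speeds; "joint_torque": joint torques, N m; "tool_pos": TCP position; "tcp_rot": TCP orientation; "wrist_force": force on the tool from outside, world axes, zero at the start; "torque": the same for the moment, N m; "width": opening from 0.0 (shut) to 1.0 (fully open).
Only numpy, scipy, OpenCV 4.12 (cv2) and the standard library are available. Lean on these libraries where they do the work, as an engineer would, in place of code of your own. Each camera call takes 0.05 s, during which the arm holds its last target. There are 200 camera calls.

TASK

The flip-card stand shows the children which tower to build; turn it to the next card. With your fingertips, swing just the uppermost leaf of the right-hand stack over the steel hoops, and press it down until it lies flat on the left-hand stack. Push the leaf over without pinching it, flinging it or pressing it hard; leave the next leaf lying, the stand where it is and the other toys undisturbed, and finish with the hand clear.

Things in the scene. Friction and masses are not known exactly. Their poses are not given: they have to be found in the camera images.
- card_stand: Loose flip-card stand (0.95 kg) like a small open ring binder, spine along x. Origin: centre of its underside on the shelf; x away from the robot at yaw 0, y left, z up. Beech base 176 (x) by 184 (y) mm, its top 30 mm above the shelf, on rubber feet. Two steel hoops at x = -45 and +45 mm arch over the spine to 62 mm height. Tabbed birch leaves lie in a right (-y) and a left (+y) stack.
- spine (a point): Point on the axis about which top_leaf turns, mid-length: at the stand's x = y = 0, 44.5 mm above the shelf. Its x is the turning axis; axes as the stand's. The left stack, two leaves turned earlier (tabs at x = -53 and 0 mm), has its upper face 41 mm above the shelf.
- top_leaf (a joint): Angle of the uppermost right leaf, rad: 0 flat on the right stack (42 to 47 mm above the shelf), 1.57 upright, 3.14 flat on the left stack. Birch ply 160 (along x) by 5 mm, 10 to 98 mm from the axis, plus its tab; 55 g. Stiff: it stays at any angle where it is left, may start up to 0.3 rad raised, and takes about 1 N at the tab to turn.
- top_tab (a point): Centre of top_leaf's tab, half-way through its 5 mm thickness, at x = +53 mm of the stand, 107 mm from the turning axis. The tab is 42 mm wide and sticks out to 116 mm, 24 mm beyond the base; the space under it down to the shelf is free. The point turns with the leaf; its y points towards the spine, its z is up while the leaf is on the right.
- next_leaf (a joint): Angle of the leaf under top_leaf, rad: 0 flat on the right stack (36 to 41 mm above the shelf). Same size and stiffness, but its tab is at the stand's x = 0. It must stay lying. Below it is a third leaf with its tab at x = -53 mm.
- ring_stacker: Bystander left of the stand: blue ring stacker on a round birch foot, 90 mm across, 142 mm tall, loose. Origin: centre of its underside.
- peg_bowl: Bystander beyond the stand: stainless steel bowl of maple pegs, 132 mm across, 60 mm tall, loose. Origin: centre of its underside.
- turntable: Bystander far to the right: birch turntable, 180 mm across, 24 mm tall, loose. Origin: centre of its underside.
- cylinder_puzzle: Bystander: green wooden cylinder puzzle standing on the turntable, 68 mm across, 107 mm tall, loose. Origin: centre of its underside.
- shape_sorter: Bystander far to the left: yellow acrylic shape sorter, a box 140 by 140 mm and 136 mm tall with a swing door on its front, loose. Origin: centre of its underside.

How it is judged:
By the outcome, as a careful person would: the job done as asked, in the order asked, and still so for the second after the job is handed in, with the robot touching nothing.
It also fails if it takes over 43 s, if anything falls off the work surface, if the arm or the gripper's body presses on something with over 40 N, if the wrist force passes 120 N, or if a joint passes its speed limit or range.

## Working session

There is one attempt and no reset: what is moved stays moved. The work goes in short steps, Python scripts to look and compute and a tool call to move; the robot and the scene stay as the last step left them, time stands still between calls to the robot, and variables do not carry over. Pictures are saved under pics/ and viewed, about 8 in all and at most 12, crops included, and the job is handed in when it is done.

Besides the shell and the picture viewer there is one more tool, called after "Call:" in YAML: its name, and indented under it one key for each argument. carry_out: Moves the arm, as the interface text tells. Its arguments: {"type":"object","properties":{"offset":{"type":"array"},"delta_rot":{"type":"array"},"fingers":{"type":"number"},"newtons":{"type":"number"}},"required":["offset","delta_rot"]}

```bash
mkdir -p pics
cat > h.py <<'E'
from workcell import *
import numpy as np, cv2
from scipy.spatial.transform import Rotation as Ro
def cloud(n):
    s=read_state(); p,d=read_camera(n); c=get_calibration(n)
    v,u=np.mgrid[:420,:560]
    X=np.stack([(u-c['cx'])/c['fx']*d,(v-c['cy'])/c['fy']*d,d],-1)
    if 'mount' in c:
        M=np.array(c['mount']); X=X@M[:3,:3].T+M[:3,3]
        X=X@Ro.from_rotvec(s['tcp_rot']).as_matrix().T+s['tool_pos']
    else: X=(X-np.array(c['t']))@np.array(c['R'])
    X[d==0]=np.nan
    return p,X
def save(n,p): cv2.imwrite('pics/'+n+'.png',p[:,:,::-1])
E
python3 - <<'E'
from h import *
s=read_state(); print(s)
print(Ro.from_rotvec(s['tcp_rot']).as_matrix().round(3))
a,X=cloud('scene'); b,Y=cloud('side')
np.savez('first',a=a,X=X,b=b,Y=Y)
save('scene',a); save('side',b)
for n in('scene','side'):
    c=get_calibration(n); R=np.array(c['R']);print(n,-R.T@c['t'],R[2])
print(get_calibration('wrist'))
E
```

```text
{'time': 0.0, 'q': array([-1.21687766e+00,  2.64741522e-01,  1.60538919e+00,  2.07760479e-05,
        1.27369891e+00, -3.69009105e-02]), 'joint_vel': array([-1.81487825e-03, -4.95954170e-04,  5.34948108e-04, -1.04113992e-04,
        9.71471850e-05,  1.58459843e-04]), 'joint_torque': array([-1.53499506e-03, -5.15111697e+01, -3.67316651e+01, -1.69956211e-04,
        1.26750590e-02, -3.40787903e-05]), 'tool_pos': array([ 0.25688698, -0.62340879,  0.22996166]), 'tcp_rot': array([ 0.91801765,  1.37095873, -0.9158284 ]), 'wrist_force': array([0.73954736, 0.06936013, 0.26483563]), 'torque': array([ 0.00764006,  0.02890858, -0.04903633]), 'width': 1.0010899740882169}
[[-0.001  0.925  0.381]
 [ 0.002  0.381 -0.925]
 [-1.     0.    -0.002]]
scene [1.42099415 0.00763783 1.23296955] [-0.55631306 -0.01651253 -0.83080871]
side [0.42172596 0.80453019 0.99076278] [ 0.15333645 -0.66229511 -0.7333847 ]
{'fx': 305.9670191379314, 'fy': 305.9670191379314, 'cx': 276.7809639291151, 'cy': 210.55162084880516, 'mount': array([[ 2.67287771e-04, -3.05717443e-01,  9.52122247e-01,
        -1.42653669e-01],
       [ 8.03662646e-04, -9.52121908e-01, -3.05717560e-01,
         7.76111062e-02],
       [ 9.99999641e-01,  8.46899649e-04, -8.79685313e-06,
        -1.51482160e-04],
       [ 0.00000000e+00,  0.00000000e+00,  0.00000000e+00,
         1.00000000e+00]])}
```

View pics/scene.png

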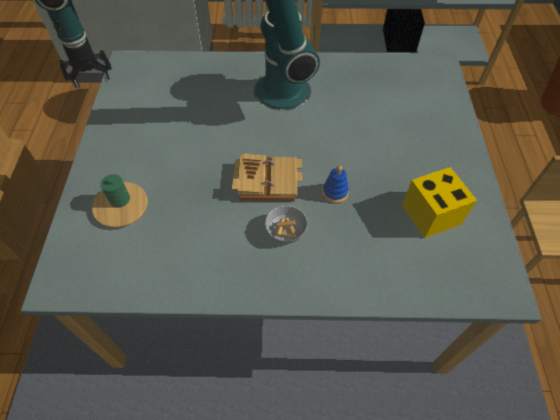

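View pics/side.png

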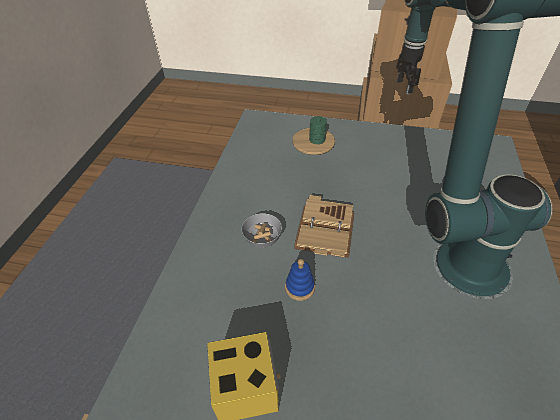

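The scene view shows the stand at about columns 233–302, rows 153–201, with its right stack on the image left. The side view shows the stand at about (325, 225), the stacker at (300, 278) and the bowl at (262, 230). Next I measure the stand.

Run:
```python
from h import *
f=np.load('first.npz')
for n,(P,Q) in {'scene':('a','X'),'side':('b','Y')}.items():
    p,X=f[P],f[Q]
    hsv=cv2.cvtColor(p,cv2.COLOR_RGB2HSV)
    wood=(hsv[...,0]>8)&(hsv[...,0]<25)&(hsv[...,1]>70)
    box=np.zeros_like(wood)
    if n=='scene': box[145:210,225:310]=1
    else: box[185:262,285:362]=1
    m=wood&box
    k,l,st,_=cv2.connectedComponentsWithStats(m.astype('uint8'))
    m=l==1+np.argmax(st[1:,4])
    pts=X[m]; pts=pts[~np.isnan(pts[:,0])]
    for lo,hi in((.02,.033),(.033,.045),(.045,.06),(.06,.09),(.09,.2)):
        q=pts[(pts[:,2]>lo)&(pts[:,2]<hi)]
        if len(q)>3: print(n,lo,hi,len(q),q.min(0).round(3),q.max(0).round(3),np.median(q,0).round(3))
    q=pts[(pts[:,2]>.03)][:,:2].astype('float32'); print(cv2.minAreaRect(q))
a=f['a'];
c=np.hstack([cv2.resize(f['a'][140:215,220:315],None,fx=4.2,fy=4.2,interpolation=cv2.INTER_CUBIC),cv2.resize(f['b'][185:260,285:380],None,fx=4.2,fy=4.2,interpolation=cv2.INTER_CUBIC)]);save('crop',c)
for nm,lo,hi,b in(('stacker',(100,120,40),(130,255,255),0),('puzz',(60,100,20),(95,255,255),0)):
    hsv=cv2.cvtColor(a,cv2.COLOR_RGB2HSV);m=cv2.inRange(hsv,lo,hi)>0;m[:140]=0
    print(nm,np.nanmedian(f['X'][m],0))
print('bowl',np.nanmedian(f['X'][210:240,268:304].reshape(-1,3),0))
```

```text
scene 0.02 0.033 441 [ 0.382 -0.158  0.02 ] [0.56  0.07  0.033] [ 0.544 -0.044  0.029]
scene 0.033 0.045 1220 [ 0.384 -0.16   0.033] [0.562 0.071 0.045] [0.473 0.006 0.04 ]
scene 0.045 0.06 1026 [ 0.387 -0.159  0.045] [0.55  0.067 0.06 ] [ 0.477 -0.1    0.052]
scene 0.06 0.09 18 [ 0.395 -0.159  0.06 ] [ 0.543 -0.047  0.063] [ 0.515 -0.139  0.06 ]
((0.4711419343948364, -0.044789768755435944), (0.23023417592048645, 0.17812463641166687), 89.12183380126953)
side 0.02 0.033 324 [ 0.38  -0.133  0.02 ] [0.555 0.071 0.033] [ 0.458 -0.047  0.03 ]
side 0.033 0.045 1320 [ 0.381 -0.163  0.033] [0.552 0.073 0.045] [0.464 0.014 0.041]
side 0.045 0.06 975 [ 0.388 -0.163  0.045] [0.548 0.059 0.06 ] [ 0.472 -0.098  0.053]
side 0.06 0.09 14 [ 0.405 -0.157  0.06 ] [ 0.529 -0.12   0.063] [ 0.481 -0.135  0.061]
((0.4679292142391205, -0.04507634788751602), (0.23546980321407318, 0.17447103559970856), 89.33307647705078)
stacker [0.5354207  0.18145559 0.07359122]
puzz [ 0.57533704 -0.51796643  0.11559772]
bowl [0.66085065 0.01774587 0.02164974]
```

View pics/crop.png

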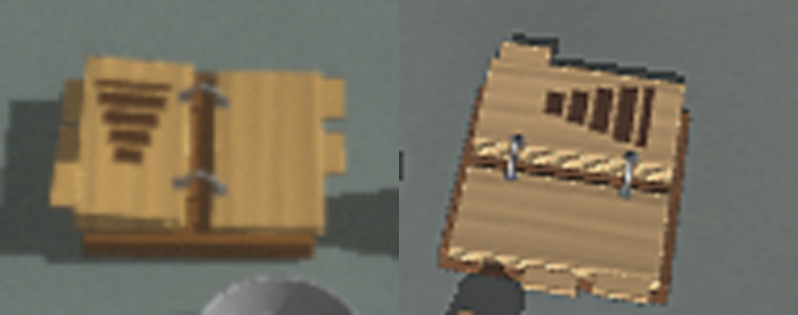

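The crops show the top leaf on the right slightly raised, at roughly 0.17 rad. Its tab is at bottom left of the scene crop, about (62, 185). The stand centre is near (0.468, -0.045) with yaw near 0. I'll go to a tilted hover outside the tab with the fingers shut and look from there.

```bash
cat > plan.py <<'E'
from h import *
def Rt(tilt,yaw=0):  # tool x=(0,sin,-cos), tool z = +x world
    c,s=np.cos(np.radians(tilt)),np.sin(np.radians(tilt))
    return Ro.from_euler('z',yaw,degrees=True).as_matrix()@np.array([[0,0,1],[s,c,0],[-c,s,0]])
def rows(R,p,way):
    """way: list of (pos,R,n). prints rows; returns end pose"""
    R=np.array(R);p=np.array(p)
    for P,R1,n in way:
        dr=Ro.from_matrix(R.T@R1).as_rotvec(degrees=True)/n; dp=(np.array(P)-p)/n
        print('rot',dr.round(2),'to',np.round(P,3))
        for i in range(n):
            print('  ',list((R.T@dp*100).round(2)))
            p=p+dp; R=R@Ro.from_rotvec(dr,degrees=True).as_matrix()
    return R,p
def now():
    s=read_state(); return Ro.from_rotvec(s['tcp_rot']).as_matrix(),s['tool_pos']
E
python3 - <<'E'
from plan import *
R,p=now()
rows(R,p,[((.35,-.45,.21),Rt(0),10),((.521,-.23,.15),Rt(45),10)])
E
```

```text
rot [-6.76 -0.01 -0.01] to [ 0.35 -0.45  0.21]
   [np.float64(0.2), np.float64(1.52), np.float64(-1.25)]
   [np.float64(0.2), np.float64(1.66), np.float64(-1.06)]
   [np.float64(0.2), np.float64(1.77), np.float64(-0.86)]
   [np.float64(0.2), np.float64(1.86), np.float64(-0.64)]
   [np.float64(0.2), np.float64(1.92), np.float64(-0.42)]
   [np.float64(0.2), np.float64(1.96), np.float64(-0.19)]
   [np.float64(0.2), np.float64(1.97), np.float64(0.04)]
   [np.float64(0.2), np.float64(1.95), np.float64(0.27)]
   [np.float64(0.2), np.float64(1.9), np.float64(0.5)]
   [np.float64(0.2), np.float64(1.83), np.float64(0.72)]
rot [ 0.  -0.   4.5] to [ 0.521 -0.23   0.15 ]
   [np.float64(0.6), np.float64(2.2), np.float64(1.71)]
   [np.float64(0.77), np.float64(2.15), np.float64(1.71)]
   [np.float64(0.94), np.float64(2.08), np.float64(1.71)]
   [np.float64(1.1), np.float64(2.0), np.float64(1.71)]
   [np.float64(1.25), np.float64(1.91), np.float64(1.71)]
   [np.float64(1.4), np.float64(1.8), np.float64(1.71)]
   [np.float64(1.53), np.float64(1.69), np.float64(1.71)]
   [np.float64(1.66), np.float64(1.56), np.float64(1.71)]
   [np.float64(1.78), np.float64(1.43), np.float64(1.71)]
   [np.float64(1.89), np.float64(1.28), np.float64(1.71)]
```

Call:
carry_out:
  offset:
    - [0.2,1.52,-1.25]
    - [0.2,1.66,-1.06]
    - [0.2,1.77,-0.86]
    - [0.2,1.86,-0.64]
    - [0.2,1.92,-0.42]
  delta_rot:
    - [-6.76,0,0]
    - [-6.76,0,0]
    - [-6.76,0,0]
    - [-6.76,0,0]
    - [-6.76,0,0]
  fingers: -1
  newtons: 20

```text
time: 0.52
tool_pos: [0.3038, -0.5363, 0.2205]
tcp_rot: [0.459, 1.523, -0.457]
wrist_force: [0.7, -0.9, 0.1]
width: 0.303
```

Call:
carry_out:
  offset:
    - [0.2,1.96,-0.19]
    - [0.2,1.97,0.04]
    - [0.2,1.95,0.27]
    - [0.2,1.9,0.5]
    - [0.2,1.83,0.72]
  delta_rot:
    - [-6.76,0,0]
    - [-6.76,0,0]
    - [-6.76,0,0]
    - [-6.76,0,0]
    - [-6.76,0,0]

```text
time: 0.93
tool_pos: [0.3503, -0.4495, 0.2106]
tcp_rot: [-0.004, 1.571, 0.005]
wrist_force: [-0.6, 0.6, 0.2]
width: -0.002
```

Call:
carry_out:
  offset:
    - [0.6,2.2,1.71]
    - [0.77,2.15,1.71]
    - [0.94,2.08,1.71]
    - [1.1,2.0,1.71]
    - [1.25,1.91,1.71]
  delta_rot:
    - [0,0,4.5]
    - [0,0,4.5]
    - [0,0,4.5]
    - [0,0,4.5]
    - [0,0,4.5]

```text
time: 1.35
tool_pos: [0.4366, -0.3396, 0.1812]
tcp_rot: [0.311, 1.548, 0.311]
wrist_force: [-0.3, 0.4, 0.3]
width: -0.0
```

Call:
carry_out:
  offset:
    - [1.4,1.8,1.71]
    - [1.53,1.69,1.71]
    - [1.66,1.56,1.71]
    - [1.78,1.43,1.71]
    - [1.89,1.28,1.71]
  delta_rot:
    - [0,0,4.5]
    - [0,0,4.5]
    - [0,0,4.5]
    - [0,0,4.5]
    - [0,0,4.5]

```text
time: 1.77
tool_pos: [0.5221, -0.2299, 0.1508]
tcp_rot: [0.617, 1.481, 0.616]
wrist_force: [0.4, -0.3, -0.0]
width: 0.002
```

Call:
carry_out:
  offset:
    - [0,0,0]
    - [0,0,0]
    - [0,0,0]
    - [0,0,0]
    - [0,0,0]
  delta_rot:
    - [0,0,0]
    - [0,0,0]
    - [0,0,0]
    - [0,0,0]
    - [0,0,0]

```text
time: 2.18
tool_pos: [0.5213, -0.2317, 0.1524]
tcp_rot: [0.612, 1.481, 0.612]
wrist_force: [-0.1, 0.1, -0.1]
width: -0.004
```

Run:
```python
from plan import *
p,X=cloud('wrist'); np.savez('w1',p=p,X=X)
g=np.isfinite(X[...,0])
q=p.copy()
save('w1',q)
# x/z profile: points over slab lines along y at several x
P=X[g]
for x in (.40,.435,.47,.505,.521,.535):
    s=P[(abs(P[:,0]-x)<.004)&(P[:,1]>-.2)&(P[:,1]<.1)]
    out=[]
    for y in np.arange(-.175,.08,.01):
        z=s[abs(s[:,1]-y)<.004][:,2]; out.append(int(1000*np.median(z)) if len(z) else -1)
    print(x,out)
s=P[(P[:,1]<-.15)&(P[:,1]>-.18)&(P[:,2]>.04)]; print('tab',s.min(0),s.max(0),len(s))
print(read_state()['q'].round(2))
```

```text
0.4 [0, 0, 34, 35, 56, 55, 54, 53, 52, 51, 50, 49, 48, -1, 34, 41, 41, 41, 41, 40, 41, 41, 41, 41, 41, -1]
0.435 [0, 0, 0, 34, 41, 56, 54, 53, 52, 51, 50, 49, 48, -1, 34, 41, 41, 41, 41, 41, 41, 41, 41, 41, 41, -1]
0.47 [0, 0, 40, 40, 56, 55, 55, 53, 52, 51, 50, 49, 48, -1, 34, 41, 41, 41, 41, 41, 40, 41, 41, 40, 35, 34]
0.505 [0, 0, 57, 56, 56, 55, 54, 53, 52, 51, 50, 49, 48, -1, 34, 41, 41, 41, 41, 41, 41, 41, 41, 41, -1, -1]
0.521 [-1, 0, 58, 56, 56, 55, 54, 53, 52, 51, 50, 49, 48, -1, 34, 41, 41, 41, 41, 41, 41, 41, 41, 40, -1, -1]
0.535 [0, 0, 58, 57, 56, 55, 54, 53, 52, 51, 50, 49, 48, -1, 34, 41, 41, 41, 40, 41, 41, 41, 41, 41, -1, -1]
tab [ 0.44578601 -0.16080626  0.04000248] [ 0.54014013 -0.15001388  0.06057765] 917
[-0.78  0.47  1.68  0.53  1.6  -0.93]
```

View pics/w1.png

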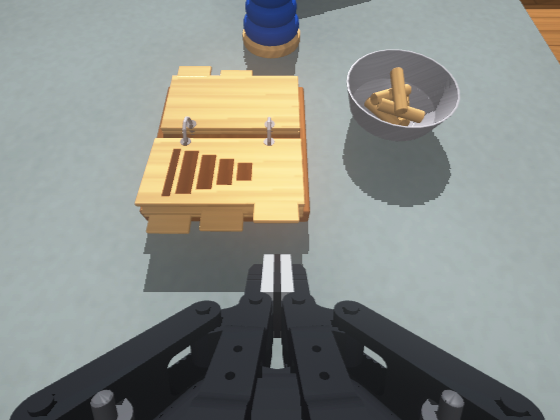

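The wrist view shows the top leaf's tab at columns 253–299, row about 212, and the cloud gives a leaf angle of about 0.1 rad. I put the spine at y ≈ -0.0455 and the tab centre at x ≈ 0.519. The arc comes next.

```bash
cat > arc.py <<'E'
from plan import *
S=np.array([-.0455,.0445])
def tcp(th,tilt,r,gap=0.):
    t=np.radians(th); a=np.radians(tilt)
    u=np.array([-np.cos(t),np.sin(t)]); m=np.array([np.sin(t),np.cos(t)])
    e=np.array([np.cos(a),np.sin(a)])
    q=S+r*u-(.0025+gap)*m-.011*e*np.sign(e@m+1e-9)
    return np.array([.519,*q])
def arc(R,p,sched):
    for i,(th,tilt,r,gap) in enumerate(sched):
        R1=Rt(tilt); P=tcp(th,tilt,r,gap)
        o=R.T@(P-p)*100; dr=Ro.from_matrix(R.T@R1).as_rotvec(degrees=True)
        if i%5==0: print('--')
        print([float(v) for v in o.round(2)],[float(v) for v in dr.round(2)],'th',round(th),'w',P[1:].round(3))
        R,p=R1,P
E
python3 - <<'E'
from arc import *
R,p=now()
R,p=rows(R,p,[((.519,-.200,.028),Rt(45),6),((.519,-.158,.028),Rt(45),4)])
th=np.linspace(0,130,26)[1:]
arc(R,p,[(t,45-max(0,t-90)*20/90,.105-.012*max(0,t-90)/90,0) for t in th])
E
```

```text
rot [0.01 0.02 0.02] to [ 0.519 -0.2    0.028]
   [np.float64(1.84), np.float64(-1.09), np.float64(-0.04)]
   [np.float64(1.84), np.float64(-1.09), np.float64(-0.04)]
   [np.float64(1.84), np.float64(-1.09), np.float64(-0.04)]
   [np.float64(1.84), np.float64(-1.09), np.float64(-0.04)]
   [np.float64(1.84), np.float64(-1.09), np.float64(-0.04)]
   [np.float64(1.84), np.float64(-1.09), np.float64(-0.04)]
rot [0. 0. 0.] to [ 0.519 -0.158  0.028]
   [np.float64(0.74), np.float64(0.74), np.float64(-0.0)]
   [np.float64(0.74), np.float64(0.74), np.float64(-0.0)]
   [np.float64(0.74), np.float64(0.74), np.float64(-0.0)]
   [np.float64(0.74), np.float64(0.74), np.float64(-0.0)]
--
[-1.12, 1.11, -0.0] [0.0, 0.0, 0.0] th 5 w [-0.158  0.044]
[-0.59, 0.75, 0.0] [0.0, 0.0, 0.0] th 10 w [-0.157  0.053]
[-0.52, 0.8, 0.0] [0.0, 0.0, 0.0] th 16 w [-0.155  0.063]
[-0.45, 0.84, 0.0] [0.0, 0.0, 0.0] th 21 w [-0.152  0.072]
[-0.37, 0.88, 0.0] [0.0, 0.0, 0.0] th 26 w [-0.149  0.081]
--
[-0.29, 0.91, 0.0] [0.0, 0.0, 0.0] th 31 w [-0.144  0.089]
[-0.21, 0.93, 0.0] [0.0, 0.0, 0.0] th 36 w [-0.139  0.097]
[-
[... 363 characters left out ...]
.0] [0.0, 0.0, 0.0] th 73 w [-0.087  0.136]
[0.46, 0.83, 0.0] [0.0, 0.0, 0.0] th 78 w [-0.078  0.139]
--
[0.54, 0.79, 0.0] [0.0, 0.0, 0.0] th 83 w [-0.068  0.141]
[0.61, 0.74, 0.0] [0.0, 0.0, 0.0] th 88 w [-0.059  0.142]
[0.69, 0.64, 0.0] [0.0, 0.0, -0.8] th 94 w [-0.049  0.141]
[0.74, 0.57, 0.0] [0.0, 0.0, -1.16] th 99 w [-0.04  0.14]
[0.77, 0.51, 0.0] [0.0, 0.0, -1.16] th 104 w [-0.031  0.138]
--
[0.8, 0.45, 0.0] [0.0, 0.0, -1.16] th 109 w [-0.023  0.135]
[0.82, 0.39, 0.0] [0.0, 0.0, -1.16] th 114 w [-0.014  0.131]
[0.84, 0.32, 0.0] [0.0, 0.0, -1.16] th 120 w [-0.006  0.127]
[0.86, 0.26, 0.0] [0.0, 0.0, -1.16] th 125 w [0.001 0.122]
[0.87, 0.2, 0.0] [0.0, 0.0, -1.16] th 130 w [0.008 0.116]
```

Call:
carry_out:
  offset:
    - [2.2,-1.3,-0.05]
    - [2.2,-1.3,-0.05]
    - [2.2,-1.3,-0.05]
    - [2.2,-1.3,-0.05]
    - [2.2,-1.3,-0.05]
  delta_rot:
    - [0,0,0]
    - [0,0,0]
    - [0,0,0]
    - [0,0,0]
    - [0,0,0]

```text
time: 2.65
tool_pos: [0.519, -0.1996, 0.0275]
tcp_rot: [0.612, 1.481, 0.612]
wrist_force: [0.6, 0.1, -0.8]
width: 0.003
```

Call:
carry_out:
  offset:
    - [0.74,0.74,0]
    - [0.74,0.74,0]
    - [0.74,0.74,0]
    - [0.74,0.74,0]
    - [0,0,0]
  delta_rot:
    - [0,0,0]
    - [0,0,0]
    - [0,0,0]
    - [0,0,0]
    - [0,0,0]

```text
time: 3.07
tool_pos: [0.5192, -0.1553, 0.0293]
tcp_rot: [0.612, 1.481, 0.615]
wrist_force: [-0.3, -0.1, -0.2]
width: 0.001
```

Call:
carry_out:
  offset:
    - [-0.36,0.36,0]
    - [-0.36,0.36,0]
    - [-0.36,0.36,0]
    - [-0.36,0.4,0]
    - [-0.36,0.4,0]
  delta_rot:
    - [0,0,0]
    - [0,0,0]
    - [0,0,0]
    - [0,0,0]
    - [0,0,0]

```text
time: 3.48
tool_pos: [0.5191, -0.1571, 0.0543]
tcp_rot: [0.613, 1.481, 0.613]
wrist_force: [1.0, -0.6, -0.3]
width: 0.002
```

Call:
carry_out:
  offset:
    - [-0.4,0.6,0]
    - [-0.45,0.7,0]
    - [-0.45,0.84,0]
    - [-0.37,0.88,0]
    - [-0.29,0.9,0]
  delta_rot:
    - [0,0,0]
    - [0,0,0]
    - [0,0,0]
    - [0,0,0]
    - [0,0,0]

```text
time: 3.9
tool_pos: [0.5188, -0.1423, 0.0961]
tcp_rot: [0.614, 1.482, 0.614]
wrist_force: [-0.5, -1.2, -1.2]
width: 0.003
```

Run:
```python
from plan import *
print(read_state()['tool_pos'].round(4),read_state()['wrist_force'].round(1))
p,X=cloud('wrist'); a,Y=cloud('scene')
save('w2',np.hstack([p[60:260,100:420],cv2.resize(a[140:215,220:315],(253,200))]))
for x in (.42,.47,.50,.535):
    s=X[(abs(X[...,0]-x)<.004)&(X[...,1]>-.2)&(X[...,1]<.1)]
    print(x,[(int(1000*np.median(s[abs(s[:,1]-y)<.004][:,2])) if (abs(s[:,1]-y)<.004).any() else -1) for y in np.arange(-.175,.08,.01)])
```

```text
[ 0.5188 -0.1423  0.0961] [-0.5 -1.2 -1.2]
0.42 [-1, 0, 34, 35, 41, 99, 95, 42, 84, 76, 69, 62, 58, 61, 40, 41, 41, 40, 41, 41, 41, 41, 41, 41, 41, 40]
0.47 [148, -1, -1, 41, 40, 98, 94, 65, 84, 76, 69, 62, 55, -1, 35, 41, 41, 41, 41, 41, 41, 41, 41, 40, 35, -1]
0.5 [140, 132, -1, -1, 111, 102, 96, 90, 83, 76, 69, 62, 55, -1, 35, 41, 41, 41, 41, 41, 41, 41, 41, 40, -1, -1]
0.535 [140, 132, 118, 109, 111, 104, 97, 90, 83, 76, 69, 62, 55, -1, 35, 41, 41, 41, 41, 41, 41, 41, 41, 40, -1, -1]
```

View pics/w2.png

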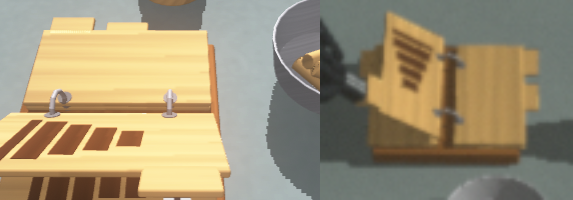

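The view shows only the top leaf rising, at about 35° as planned. The next leaf is still flat at 41 mm and the stand has not moved. I'll continue the arc.

Call:
carry_out:
  offset:
    - [-0.15,0.9,0]
    - [-0.05,0.92,0]
    - [0.05,0.95,0]
    - [0.14,0.94,0]
    - [0.22,0.93,0]
  delta_rot:
    - [0,0,0]
    - [0,0,0]
    - [0,0,0]
    - [0,0,0]
    - [0,0,0]

```text
time: 4.42
tool_pos: [0.5189, -0.1076, 0.1271]
tcp_rot: [0.614, 1.482, 0.614]
wrist_force: [0.4, -1.4, -0.4]
width: -0.002
```

Call:
carry_out:
  offset:
    - [0.3,0.9,0]
    - [0.39,0.87,0]
    - [0.46,0.83,0]
    - [0.54,0.79,0]
    - [0.61,0.74,0]
  delta_rot:
    - [0,0,0]
    - [0,0,0]
    - [0,0,0]
    - [0,0,0]
    - [0,0,0]

```text
time: 4.83
tool_pos: [0.5187, -0.0617, 0.1396]
tcp_rot: [0.614, 1.482, 0.614]
wrist_force: [-0.6, -0.6, -0.2]
width: -0.001
```

Run:
```python
from arc import *
print(read_state()['tool_pos'].round(4),read_state()['wrist_force'].round(1))
a,Y=cloud('scene'); b,Z=cloud('side')
save('w3',np.hstack([cv2.resize(a[120:215,220:315],(380,380)),cv2.resize(b[165:260,285:380],(380,380))]))
for n,X in(('scene',Y),('side',Z)):
    s=X[(X[...,0]>.40)&(X[...,0]<.48)&(X[...,1]>-.17)&(X[...,1]<.05)&(X[...,2]>.07)&(X[...,2]<.16)]
    print(n,len(s),np.median(s,0),s[:,2].max() if len(s) else 0, np.polyfit(s[:,2],s[:,1],1) if len(s)>9 else 0)
R,p=now()
th=np.r_[np.linspace(88,165,16)[1:],np.linspace(165,180,6)[1:]]
arc(R,p,[(t,45-max(0,t-90)*20/90,.105-.012*max(0,t-90)/90,0) for t in th])
```

```text
[ 0.5187 -0.0617  0.1396] [-0.6 -0.6 -0.2]
scene 86 [ 0.44196779 -0.04828526  0.12270281] 0.14372516379382452 [-0.12063614 -0.03476117]
side 457 [ 0.43897927 -0.0467675   0.10892751] 0.1443666059908025 [-0.07989435 -0.03818658]
--
[0.62, 0.91, 0.08] [0.03, -0.08, -0.75] th 93 w [-0.05   0.141]
[0.72, 0.57, 0.0] [0.0, 0.0, -1.14] th 98 w [-0.041  0.14 ]
[0.76, 0.51, 0.0] [0.0, 0.0, -1.14] th 103 w [-0.032  0.138]
[0.78, 0.45, 0.0] [0.0, 0.0, -1.14] th 109 w [-0.024  0.135]
[0.81, 0.39, 0.0] [0.0, 0.0, -1.14] th 114 w [-0.015  0.132]
--
[0.83, 0.33, 0.0] [0.0, 0.0, -1.14] th 119 w [-0.008  0.127]
[0.84, 0.27, 0.0] [0.0, 0.0, -1.14] th 124 w [-0.     0.123]
[0.85, 0.2, 0.0] [0.0, 0.0, -1.14] th 129 w [0.007 0.117]
[0.86, 0.14, 0.0] [0.0, 0.0, -1.14] th 134 w [0.013 0.111]
[0.86, 0.08, 0.0] [0.0, 0.0, -1.14] th 139 w [0.018 0.104]
--
[0.86, 0.02, 0.0] [0.0, 0.0, -1.14] th 144 w [0.023 0.097]
[0.89, 2.15, 0.0] [0.0, 0.0, -1.14] th 150 w [0.046 0.102]
[0.88, -0.11, 0.0] [0.0, 0.0, -1.14] th 155 w [0.05  0.093]
[0.87, -0.16, 0.0] [0.0, 0.0, -1.14] th 160 w [0.053 0.085]
[0.85, -0.22, 0.0] [0.0, 0.0, -1.14] th 165 w [0.055 0.077]
--
[0.49, -0.15, 0.0] [0.0, 0.0, -0.67] th 168 w [0.056 0.072]
[0.48, -0.17, 0.0] [0.0, 0.0, -0.67] th 171 w [0.057 0.067]
[0.47, -0.19, 0.0] [0.0, 0.0, -0.67] th 174 w [0.057 0.062]
[0.46, -0.21, 0.0] [0.0, 0.0, -0.67] th 177 w [0.058 0.057]
[0.45, -0.22, 0.0] [0.0, 0.0, -0.67] th 180 w [0.057 0.052]
```

View pics/w3.png

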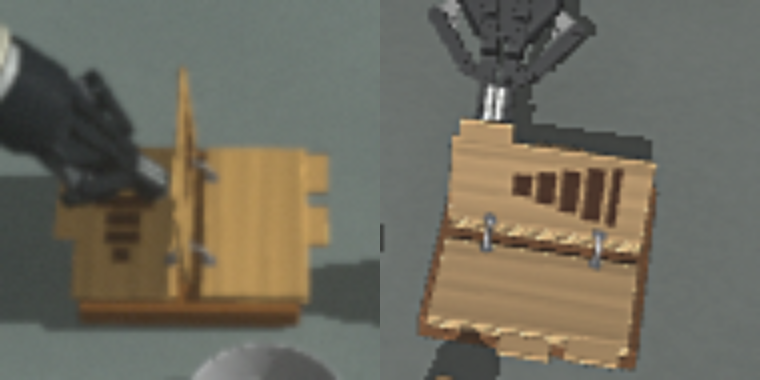

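The leaf is about upright, at 85°, with the fingertip behind the tab at (490, 105) in the right-hand crop. The planned path jumps where the contact switches corners, so I'll smooth that.

```bash
sed -i 's/np.sign(e@m+1e-9)/np.clip((145-th)\/25,-1,1)/' arc.py
python3 - <<'E'
from arc import *
R,p=now()
th=np.r_[np.linspace(86,166,17)[1:],np.linspace(166,178,5)[1:]]
arc(R,p,[(t,45-max(0,t-90)*20/90,.105-.02*max(0,t-90)/90,0) for t in th])
E
```

```text
--
[0.34, 0.65, 0.08] [0.03, -0.09, -0.28] th 91 w [-0.054  0.142]
[0.72, 0.54, 0.0] [0.0, 0.0, -1.11] th 96 w [-0.045  0.14 ]
[0.74, 0.48, 0.0] [0.0, 0.0, -1.11] th 101 w [-0.036  0.138]
[0.77, 0.42, 0.0] [0.0, 0.0, -1.11] th 106 w [-0.028  0.135]
[0.79, 0.36, 0.0] [0.0, 0.0, -1.11] th 111 w [-0.02   0.132]
--
[0.8, 0.3, 0.0] [0.0, 0.0, -1.11] th 116 w [-0.013  0.128]
[0.81, 0.29, 0.0] [0.0, 0.0, -1.11] th 121 w [-0.005  0.123]
[0.82, 0.4, 0.0] [0.0, 0.0, -1.11] th 126 w [0.003 0.119]
[0.82, 0.34, 0.0] [0.0, 0.0, -1.11] th 131 w [0.011 0.115]
[0.83, 0.29, 0.0] [0.0, 0.0, -1.11] th 136 w [0.018 0.11 ]
--
[0.82, 0.23, 0.0] [0.0, 0.0, -1.11] th 141 w [0.024 0.104]
[0.82, 0.17, 0.0] [0.0, 0.0, -1.11] th 146 w [0.03  0.099]
[0.81, 0.12, 0.0] [0.0, 0.0, -1.11] th 151 w [0.036 0.092]
[0.79, 0.06, 0.0] [0.0, 0.0, -1.11] th 156 w [0.04  0.086]
[0.77, 0.01, 0.0] [0.0, 0.0, -1.11] th 161 w [0.044 0.079]
--
[0.75, -0.04, 0.0] [0.0, 0.0, -1.11] th 166 w [0.048 0.073]
[0.44, -0.04, 0.0] [0.0, 0.0, -0.67] th 169 w [0.049 0.069]
[0.43, -0.15, 0.0] [0.0, 0.0, -0.67] th 172 w [0.05  0.064]
[0.42, -0.21, 0.0] [0.0, 0.0, -0.67] th 175 w [0.05  0.059]
[0.41, -0.22, 0.0] [0.0, 0.0, -0.67] th 178 w [0.05  0.055]
```

Call:
carry_out:
  offset:
    - [0.34,0.65,0]
    - [0.72,0.54,0]
    - [0.74,0.48,0]
    - [0.77,0.42,0]
    - [0.79,0.36,0]
  delta_rot:
    - [0,0,-0.3]
    - [0,0,-1.1]
    - [0,0,-1.1]
    - [0,0,-1.1]
    - [0,0,-1.1]

```text
time: 5.35
tool_pos: [0.5189, -0.0212, 0.1318]
tcp_rot: [0.549, 1.5, 0.549]
wrist_force: [-0.0, -1.1, 0.5]
width: 0.001
```

Call:
carry_out:
  offset:
    - [0.8,0.3,0]
    - [0.81,0.29,0]
    - [0.82,0.4,0]
    - [0.82,0.34,0]
    - [0.83,0.29,0]
  delta_rot:
    - [0,0,-1.1]
    - [0,0,-1.1]
    - [0,0,-1.1]
    - [0,0,-1.1]
    - [0,0,-1.1]

```text
time: 5.77
tool_pos: [0.5186, 0.0167, 0.1091]
tcp_rot: [0.474, 1.518, 0.474]
wrist_force: [-0.2, 0.2, -0.8]
width: 0.004
```

Call:
carry_out:
  offset:
    - [0.82,0.23,0]
    - [0.82,0.17,0]
    - [0.81,0.12,0]
    - [0.79,0.06,0]
    - [0.7,0,0]
  delta_rot:
    - [0,0,-1.1]
    - [0,0,-1.1]
    - [0,0,-1.1]
    - [0,0,-1.1]
    - [0,0,-1.1]

```text
time: 6.18
tool_pos: [0.5185, 0.0426, 0.079]
tcp_rot: [0.399, 1.534, 0.4]
wrist_force: [-0.1, -0.6, 1.3]
width: 0.0
```

Call:
carry_out:
  offset:
    - [0.6,-0.04,0]
    - [0.4,-0.04,0]
    - [0.4,-0.15,0]
    - [0.4,-0.2,0]
    - [0.3,-0.2,0]
  delta_rot:
    - [0,0,-1.1]
    - [0,0,-0.7]
    - [0,0,-0.7]
    - [0,0,-0.7]
    - [0,0,-0.7]

```text
time: 6.6
tool_pos: [0.5188, 0.0461, 0.0578]
tcp_rot: [0.347, 1.543, 0.347]
wrist_force: [-0.2, -0.1, -0.2]
width: -0.001
```

Run:
```python
from arc import *
s=read_state(); print(s['tool_pos'].round(4),s['wrist_force'].round(1))
R,p=now(); print(R.round(2).tolist())
q,X=cloud('wrist'); a,Y=cloud('side')
save('w4',np.hstack([q[:,80:480],cv2.resize(a[165:270,285:385],(400,420))]))
for n,X in (('w',X),('s',Y)):
  for x in (.42,.47,.535):
    s=X[(abs(X[...,0]-x)<.004)&(X[...,1]>-.2)&(X[...,1]<.1)]
    print(n,x,[(int(1000*np.median(s[abs(s[:,1]-y)<.004][:,2])) if (abs(s[:,1]-y)<.004).any() else -1) for y in np.arange(-.165,.09,.01)])
```

```text
[0.5188 0.0461 0.0578] [-0.2 -0.1 -0.2]
[[-0.0, 0.0, 1.0], [0.43, 0.9, -0.0], [-0.9, 0.43, -0.0]]
w 0.42 [-1, -1, -1, -1, -1, -1, -1, -1, -1, -1, -1, -1, -1, -1, -1, -1, 50, 51, 52, 53, 54, 54, 41, 40, 0, 0]
w 0.47 [-1, -1, -1, -1, -1, -1, -1, -1, -1, -1, -1, -1, -1, -1, -1, -1, -1, 51, 141, 132, 54, 55, 35, 35, 0, 0]
w 0.535 [-1, -1, -1, -1, -1, -1, -1, -1, -1, -1, -1, -1, -1, -1, -1, -1, -1, -1, -1, 144, 106, 55, 55, 56, 0, 0]
s 0.42 [-1, 34, 36, 41, 40, 41, 44, 40, 40, 41, 43, 38, 540, 526, 505, 484, 49, 50, 52, 54, 53, 41, 39, 38, 0, 0]
s 0.47 [-1, 39, 40, 43, 384, 373, 355, 368, -1, -1, -1, 35, 468, 460, 49, 49, 50, 145, 138, 129, 53, 51, 33, 1, 0, 0]
s 0.535 [-1, -1, -1, -1, -1, -1, -1, -1, 428, 431, 425, 412, 392, 362, 279, 263, 233, 214, 196, 137, 97, 13, 52, 3, 1, 0]
```

View pics/w4.png

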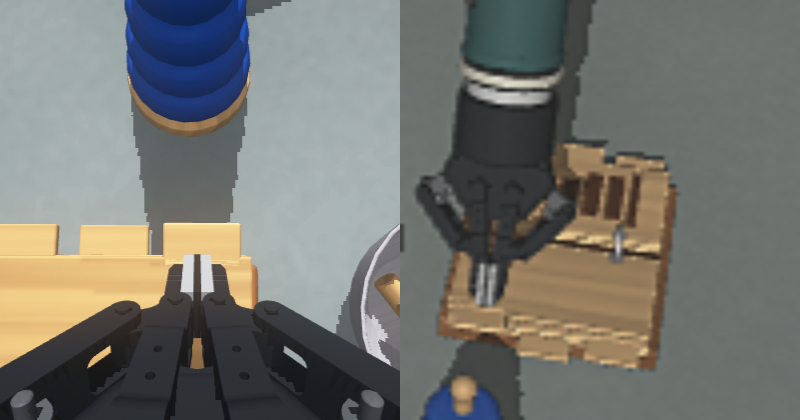

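The leaf now lies on the left, about 0.09 rad short of flat, with the fingertip on it at (197, 275). I'll press straight down slowly.

Call:
carry_out:
  offset:
    - [0.14,-0.06,0]
    - [0.14,-0.06,0]
    - [0.13,-0.06,0]
    - [0.13,-0.06,0]
    - [0,0,0]
  delta_rot:
    - [0,0,0]
    - [0,0,0]
    - [0,0,0]
    - [0,0,0]
    - [0,0,0]

```text
time: 7.12
tool_pos: [0.5187, 0.046, 0.0521]
tcp_rot: [0.348, 1.543, 0.347]
wrist_force: [0.1, -0.2, -0.2]
width: -0.0
```

```bash
cat > chk.py <<'E'
from h import *
s=read_state(); print(s['tool_pos'].round(4),s['wrist_force'].round(1))
q,X=cloud('wrist')
for x in (.40,.42,.47,.535):
    s=X[(abs(X[...,0]-x)<.004)&(X[...,1]>-.2)&(X[...,1]<.1)]
    print(x,[(round(1000*np.median(s[abs(s[:,1]-y)<.004][:,2]),1) if (abs(s[:,1]-y)<.004).any() else -1) for y in np.arange(-.035,.09,.01)])
E
python3 chk.py
```

```text
[0.5187 0.046  0.0521] [ 0.1 -0.2 -0.2]
0.4 [-1, -1, np.float64(47.7), np.float64(47.8), np.float64(48.1), np.float64(48.2), np.float64(48.4), np.float64(48.6), np.float64(48.8), np.float64(41.8), np.float64(41.2), np.float64(0.3), np.float64(0.1)]
0.42 [-1, -1, -1, np.float64(47.7), np.float64(48.0), np.float64(48.2), np.float64(48.4), np.float64(48.5), np.float64(48.7), np.float64(41.2), np.float64(40.8), np.float64(0.2), np.float64(-0.0)]
0.47 [-1, -1, -1, -1, np.float64(48.1), np.float64(136.0), np.float64(126.7), np.float64(48.6), np.float64(48.7), np.float64(35.6), np.float64(35.1), np.float64(0.3), np.float64(0.1)]
0.535 [-1, -1, -1, -1, -1, -1, np.float64(138.4), np.float64(101.0), np.float64(48.9), np.float64(49.0), np.float64(49.1), np.float64(0.4), np.float64(0.0)]
```

Call:
carry_out:
  offset:
    - [0.09,-0.04,0]
    - [0.09,-0.04,0]
    - [0.05,-0.02,0]
    - [0,0,0]
    - [0,0,0]
  delta_rot:
    - [0,0,0]
    - [0,0,0]
    - [0,0,0]
    - [0,0,0]
    - [0,0,0]

```text
time: 7.58
tool_pos: [0.519, 0.0462, 0.0502]
tcp_rot: [0.348, 1.542, 0.348]
wrist_force: [-1.4, -1.4, 4.8]
width: 0.002
```

```bash
sed -i 's/round(1000\*np/round(1000*float(np/; s/,1) if/),1) if/; s/),1),1/),1/' chk.py; sed -i 's/\[:,2\]),1/[:,2])),1/;s/)),1),1)/)),1)/;s/\[:,2\]))),1/[:,2])),1/' chk.py; python3 chk.py
```

```text
[0.519  0.0462 0.0502] [-1.4 -1.4  4.8]
0.4 [-1, -1, 46.9, 47.0, 47.1, 47.1, 47.0, 47.0, 47.2, 41.8, 41.1, 0.3, 0.1]
0.42 [-1, -1, -1, 47.0, 47.1, 47.1, 47.1, 47.0, 47.1, 41.2, 40.6, 0.3, 0.2]
0.47 [-1, -1, -1, -1, 47.0, 134.1, 124.9, 47.0, 47.1, 35.9, 35.1, 0.0, 0.1]
0.535 [-1, -1, -1, -1, -1, -1, 136.8, 99.6, 47.1, 47.0, 47.0, -0.1, 0.2]
```

The leaf is flat: the slope is 0, and the 4.8 N shows the stack is carrying it. I'll lift away now.

Call:
carry_out:
  offset:
    - [-0.3,0.14,0]
    - [-0.9,0.43,0]
    - [-1.5,0.7,0]
    - [-2.2,1.0,0]
    - [-2.5,1.0,0]
  delta_rot:
    - [0,0,0]
    - [0,0,0]
    - [0,0,0]
    - [0,0,0]
    - [0,0,0]

```text
time: 8.05
tool_pos: [0.5175, 0.0446, 0.1308]
tcp_rot: [0.349, 1.545, 0.348]
wrist_force: [-0.4, 0.4, -0.9]
width: 0.001
```

Call:
carry_out:
  offset:
    - [-3,0,0]
    - [-3,0,0]
    - [-3,0,0]
    - [-3,0,0]
    - [-2,0,0]
  delta_rot:
    - [0,0,0]
    - [0,0,0]
    - [0,0,0]
    - [0,0,0]
    - [0,0,0]

```text
time: 8.47
tool_pos: [0.5196, -0.017, 0.2609]
tcp_rot: [0.346, 1.539, 0.346]
wrist_force: [1.0, 0.6, -0.4]
width: -0.001
```

Call:
carry_out:
  offset:
    - [0,-2,0]
    - [0,-3,0]
    - [0,-3,0]
    - [0,-2,0]
    - [0,0,0]
  delta_rot:
    - [0,0,0]
    - [0,0,0]
    - [0,0,0]
    - [0,0,0]
    - [0,0,0]

```text
time: 8.88
tool_pos: [0.5179, -0.1088, 0.2125]
tcp_rot: [0.35, 1.545, 0.344]
wrist_force: [-0.1, 1.2, -1.3]
width: 0.002
```

Run:
```python
from h import *
s=read_state(); print(s['tool_pos'].round(4),s['wrist_force'].round(1))
q,X=cloud('wrist'); a,_=cloud('scene'); b,_=cloud('side'); f=np.load('first.npz')
save('end',np.hstack([q,a[140:290:1,215:355]] if 0 else [q[:,:],cv2.resize(a[140:245,215:275+60],(240,210)).repeat(2,0)])[:420])
for x in (.40,.435,.47,.505,.535):
    t=X[(abs(X[...,0]-x)<.004)&(X[...,1]>-.2)&(X[...,1]<.1)]
    print(x,[(round(1000*float(np.median(t[abs(t[:,1]-y)<.004][:,2]))) if (abs(t[:,1]-y)<.004).any() else -1) for y in np.arange(-.165,.09,.01)])
for n,i,j in(('scene',f['a'],a),('side',f['b'],b)):
    h=[cv2.cvtColor(k,cv2.COLOR_RGB2HSV) for k in(i,j)]
    for nm,lo,hi in(('blue',(100,120,40),(130,255,255)),('yellow',(22,180,100),(32,255,255))):
        print(n,nm,[cv2.moments(cv2.inRange(k,lo,hi),True)['m10']/max(1,cv2.moments(cv2.inRange(k,lo,hi),True)['m00']) for k in h])
```

```text
[ 0.5179 -0.1088  0.2125] [-0.1  1.2 -1.3]
0.4 [-1, 35, 35, 41, 41, 41, 41, 41, 41, 41, 41, 41, 30, 34, 47, 47, 47, 47, 47, 47, 47, 47, 41, 41, 40, -1]
0.435 [-1, 0, 34, 41, 41, 41, 41, 41, 41, 41, 41, 41, 30, 32, 47, 47, 47, 47, 47, 47, 47, 47, 42, 41, 0, 0]
0.47 [-1, 41, 41, 294, 280, 41, 41, 41, 41, 41, 41, 40, 30, 34, 47, 47, 47, 47, 47, 47, 47, 47, 46, 35, 35, -1]
0.505 [-1, -1, -1, 305, 286, 255, 226, 41, 41, 41, 41, 41, 30, 34, 47, 47, 47, 47, 47, 47, 47, 47, 47, 47, 47, -1]
0.535 [-1, -1, -1, 304, 281, 260, 41, 41, 41, 41, 41, 40, 30, 35, 47, 47, 47, 47, 47, 47, 47, 47, 47, 47, 47, -1]
scene blue [336.4282945736434, 336.45752895752895]
scene yellow [445.102207293666, 445.04258373205744]
side blue [299.7680115273775, 299.764450867052]
side yellow [0.0, 0.0]
```

View pics/end.png

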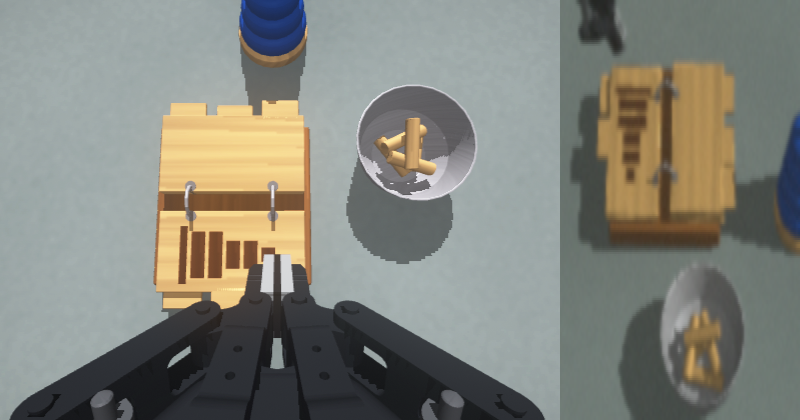

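The final view shows the turned leaf flat on the left, with its tab at (282, 107). The next card is flat on the right, and the bowl and stacker are where they were. The hand is about 17 cm above the leaves, so I'm handing in.

```bash
python3 -c "
from workcell import *
print(finish_job()); print(read_state()['time'])"
```

```text
the job is handed in; nothing more can be done
None
the job is handed in; nothing more can be done
```

I turned the top leaf with the shut fingertips. They lifted its tab from below, swung the leaf over the hoops on an arc and pressed it down on the left stack. The wrist force was about 4.8 N at the end of the press. I then backed the hand away and handed the job in at about 9 s.

**Last checks:**
- **Turned leaf:** it lies flat on the left, with its upper face at 47 mm everywhere I sampled. The task text implies about 46 mm, a 1 mm difference that is within the calibration error.
- **Next leaf:** it still lies flat on the right at 41 mm.
- **Stand:** it looked unmoved in the final picture, but I took no separate before-and-after measurement of it.
- **Other toys:** the ring stacker and shape sorter had shifted less than 0.1 pixel sideways. I compared columns only, and the side view gave no reading for the sorter. The bowl I checked by eye only. The turntable and cylinder puzzle were not rechecked; the planned path kept about 0.2 m from the puzzle.
- **Hand:** it finished about 17 cm above the leaves. The last wrist reading was about 1 to 2 N, which I take to be motion and sensor noise.

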